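# Load two reagent packs in their carrier and clamp them with the spring collar

## Robot

A 6-joint arm with a two-finger parallel gripper is mounted at the origin on the work surface. World frame = base frame: x ahead of the robot, y to its left, z up, the work surface at z = 0. Lengths are in m, angles in rad, forces in N, time in s.
With the tool pointing down it reaches from about 0.4 to 0.825 m from the base axis. Payload 7 kg.
Tool frame: the origin (TCP) lies at the centre of the arm's flange, where the gripper is bolted on; the fingertips stand 178 mm ahead of it and the grasp point (between the pads) lies ahead of it (tcp_to_grasp is the z of the grasp point in the tool frame, in m); z points along the fingers, x is the direction in which the jaws open and shut, and the axes are right-handed (so a half turn about z gives the same grasp; the last joint's range is limited). The gripper opens to 88 mm and grips with 3 to 60 N. Pads are 19 mm wide; open, the fingers measure 130 mm over their backs; the gripper's body (78 mm by 193 mm) begins 47 mm behind the grasp point.
Start: joints at [1.506, 0.359, 0.012, 0, -1.224, -0.288], TCP at [0.233, 0.633, 0.405] pointing down, gripper open.
Joint ranges: [-3.07, 3.07], [-1.43, 2.12], [-1.02, 1.25], [-3.03, 1.67], [-3.05, -0], [-3.03, 3.03]. Speed limits (rad/s): [2.39, 2.39, 3.01, 3.14, 3.14, 3.14].

## Interface

Orientations are given as [roll, pitch, yaw] about the fixed x, y, z axes, in that order (R = Rz(yaw) Ry(pitch) Rx(roll)).
In Python, from station import get_state, grab_frame, job_done, tcp_to_grasp gives the robot as it stands.
- The arm moves only by the tool drive_tool, never from a script. Its argument "moves" is a list of rows, each a list of 7 numbers: the shift along the tool's x, y, z in mm, then the turn, a rotation vector about the tool's x, y, z in degrees, then the closure, from -1 (fully open) to 1 (shut), so that 0 is half open. In form: [[dx, dy, dz, ax, ay, az, claw], ...]. A call has 1 to 12 rows; each row is the pose to reach, as a shift and turn from the pose commanded when the call began, along the tool's axes at that moment; what a row does not reach only later rows make up. A row lasts 1/8 s, in which the tool goes at most 62.5 mm and 10.7 degrees, less where a joint would pass 70% of its speed; a pose out of reach is approached as far as the arm can. A call with a gripper value outside its range is refused whole. The fingers move at their own pace and stop on an object; "grip_force" is the grip in N (left out, the last holds). Time passes only in rows, so rows that repeat a pose let the fingers close. It gives the time, the measured TCP pose, the force and the opening at its end, in the units of the state.
- get_state(): the state, without advancing time (a new reading comes with each control period).
- grab_frame(name): name is "scene" or "top" or "wrist"; returns a dict with "img" (384x512x3 uint8, red, green, blue), "range_z" (384x512 float32, m along the optical axis (not along the pixel's ray), 0 where there is no reading), "fovy" (degrees; the focal length in pixels is half the picture's height over the tangent of half this angle, whatever the lens; pixels are square), "cx", "cy" (the principal point, pixels), "k1" (the pictures are not rectified: a ray, as slopes to the right and down, at radius r is drawn at 1 + k1 r^2 times it, then the intrinsics apply), "rvec" (rotation vector, rad) and "tvec" (3), from world to camera coordinates, as OpenCV has them. Camera axes: x right, y down, z forward; pixel columns grow to the right and rows downward; lengths in m; the calibration is good to about 2 mm. A picture is of the moment at which its call begins.
- job_done(): hands the job in, once; it reports no verdict.
The state is a dict: "t": time; "q": joint angles; "qd": joint speeds; "joint_efforts": joint torques, N m; "eef_pos": TCP position; "ee_rot": TCP orientation; "force": force on the tool from outside, world axes, zero at the start; "moment": the same for the moment, N m; "width": finger opening in m.
Only numpy, scipy, OpenCV 4.12 (cv2) and the standard library are available. Lean on these libraries where they do the work, as an engineer would, in place of code of your own. Each camera call takes 0.05 s, during which the arm holds its last target. There are 200 camera calls.

## Task

Load the analyser's reagent carrier: set the rectangular pack and the six-sided pack each fully down in the pocket of its own shape, keeping them upright. Then pull the black collar in the middle up against its spring, turn it a quarter turn so that the red bar lies square across both packs, and let it down so that the bar rests on their shoulders. Leave the jar, the cup and the cardboard box where they are.

Things in the scene. Friction and masses are not known exactly. Their poses are not given: they have to be found in the camera images.
- pack_rect_center (a point): Loose upright rectangular reagent pack, white with orange bands, 0.24 kg. Body 96 mm (its x) by 60 mm (its y), 44 mm tall, flat top (shoulder); on its middle stands an orange grip fin 36 mm tall, 22 mm thick (pack x), 30 mm long (pack y); 80 mm tall in all. Grip the fin across its 22 mm. This point: on the pack's axis, 40 mm above its underside (4 mm below the shoulder).
- pack_hex_center (a point): Loose upright six-sided reagent pack, white with blue bands, 0.24 kg. Body 74 mm across flats, two corners on its x axis, 44 mm tall, flat top (shoulder); on its middle stands a blue grip fin 36 mm tall, 22 mm thick (pack x), 30 mm long (pack y); 80 mm tall in all. Grip the fin across its 22 mm. This point: on the pack's axis, 40 mm above its underside (4 mm below the shoulder).
- carrier: The carrier: a fixed aluminium plate 140 mm (x) by 300 mm (y) by 8 mm, a red strip along each end. Origin: centre of its underside, on the bench. The two pockets lie on it at y = +80 mm and y = -80 mm (either shape at either end); the collar's upright axis passes through the origin.
- nest_rect: Grey pocket fixed on the carrier plate. Rectangle 100 mm (x) by 64 mm (y) inside, 2 mm clearance a side. Origin: centre of its underside, on top of the plate; axes parallel to the carrier's. Floor 4 mm above the origin, upright walls to 18 mm, then outward-sloping lead-in lips to 27 mm. A seated pack's centre point is 44 mm above this origin.
- nest_hex: Grey pocket fixed on the carrier plate. Hexagon 78 mm across flats inside, two corners on its x axis, 2 mm clearance a side; its pack fits in six headings. Origin: centre of its underside, on top of the plate; axes parallel to the carrier's. Floor 4 mm above the origin, upright walls to 18 mm, then outward-sloping lead-in lips to 27 mm. A seated pack's centre point is 44 mm above this origin.
- collar_grip (a point): On the axis of the black collar, a round upright sleeve 36 mm across, 43 mm tall; 24 mm above the red bar, 19 mm below the collar's top. Grasp from above, any heading. The bar, fixed under it: 120 x 14 x 8 mm, centred, along this point's x; at rest its underside is 47 mm above the bench, 9 mm below seated packs' shoulders, so it must be lifted to turn over them. Its tips clear the fins by 5 mm.
- collar_lift (a joint): How far the collar and bar are lifted, m: 0 down, 0.025 at the upper stop. Spring and weight pull it down with 4.5 N at 0 and 7 N at 0.018. With the bar resting on the shoulders of both seated packs it reads about 0.009.
- collar_turn (a joint): Heading of the bar in the carrier, rad: 0 when it lies along the carrier's x (between the pockets), +1.57 or -1.57 (both good) when it lies along the carrier's y, across both packs. Positive is anticlockwise from above; light friction holds it; stops at +-1.85.
- jar: Bystander: jar with green cap, 60 mm diameter, 70 mm tall. Origin: centre of the underside.
- specimen_cup: Bystander: white cup, 64 mm diameter, 60 mm tall. Origin: centre of the underside.
- swab_box: Bystander: cardboard box 60 x 100 x 45 mm. Origin: centre of the underside.
Things that resemble listed ones, but are neither listed nor needed, are in the scene too. Leave any pink or yellow look-alike of the part that bears pack_rect_center alone.

How it is judged:
On the way:
1. both packs stand fully down in the pockets of their own shape (horizontal distance between pack_rect_center and nest_rect below 0.006 m and z of pack_rect_center in the frame of nest_rect below 0.0475 m and angle between the z axis of pack_rect_center and the z axis of nest_rect, either way round below 0.06 rad and horizontal distance between pack_hex_center and nest_hex below 0.006 m and z of pack_hex_center in the frame of nest_hex below 0.0475 m and angle between the z axis of pack_hex_center and the z axis of nest_hex, either way round below 0.06 rad), for 0.2 s.
At the end, for the whole second after the job is handed in: Each pack stands in the pocket of its own shape (within 6 mm of its centre, 3.5 mm of its floor, 0.06 rad of upright); the red bar lies across both packs (within 0.26 rad of square, either way) and rests on their shoulders (collar lift 6 to 13 mm); all at rest (all of step 1 and (value of joint collar_turn between 1.31 and 1.83 rad or value of joint collar_turn between -1.83 and -1.31 rad) and value of joint collar_lift between 0.006 and 0.013 m and linear speed of each of pack_rect, pack_hex below 0.02 m/s); the robot touches nothing.
It fails at once if a pack is tipped over (more than 0.6 rad) (angle between any of pack_rect_center, pack_hex_center's own z axis and vertical above 0.6 rad).
It fails at once if a bystander is moved by more than 30 mm (distance of any of jar, specimen_cup, swab_box from where it was at the start of the episode above 0.03 m).
It also fails if it takes over 72 s, if anything falls off the work surface, if the arm or the gripper's body presses on something with over 40 N, if the wrist force passes 120 N, or if a joint passes its speed limit or range.

## Working session

There is one attempt and no reset: what is moved stays moved. The work goes in short steps, Python scripts to look and compute and a tool call to move; the robot and the scene stay as the last step left them, time stands still between calls to the robot, and variables do not carry over. Pictures are saved under pics/ and viewed, about 8 in all and at most 12, crops included, and the job is handed in when it is done.

Besides the shell and the picture viewer there is one more tool, called after "Request:" by a JSON object that holds its "api" and its "payload", one argument or row to a line. drive_tool: Moves the arm, as the interface text tells. Its arguments: {"type":"object","properties":{"moves":{"type":"array"},"grip_force":{"type":"number"}},"required":["moves"]}

```bash
ls; mkdir -p pics
cat > h.py <<'E'
import numpy as np, cv2
from station import get_state, grab_frame, job_done, tcp_to_grasp
def cam(f):
    h=384; F=h/2/np.tan(np.radians(f['fovy'])/2)
    R=cv2.Rodrigues(np.array(f['rvec'],float))[0]; return F,R,np.array(f['tvec'],float)
def cloud(f):
    F,R,t=cam(f); h,w=f['range_z'].shape
    u,v=np.meshgrid(np.arange(w),np.arange(h))
    K=np.array([[F,0,f['cx']],[0,F,f['cy']],[0,0,1]])
    p=np.stack([u,v],-1).reshape(-1,1,2).astype(float)
    x=(p[:,0]-[f['cx'],f['cy']])/F; s=x.copy()
    for _ in range(15): s=x/(1+f['k1']*(s**2).sum(1,keepdims=True))
    z=f['range_z'].reshape(-1,1)
    P=np.hstack([s*z,z]); W=(P-t)@R
    W[z[:,0]==0]=np.nan
    return W.reshape(h,w,3)
def save(f,n,crop=None,sc=1):
    im=f['img'][:,:,::-1]
    if crop: a,b,c,d=crop; im=im[b:d,a:c]
    cv2.imwrite('pics/'+n,cv2.resize(im,None,fx=sc,fy=sc,interpolation=cv2.INTER_CUBIC))
E
python3 - <<'E'
from h import *
import pickle
print(get_state(), tcp_to_grasp)
fs={n:grab_frame(n) for n in('top','scene')}
pickle.dump(fs,open('f0.pkl','wb'))
for n,f in fs.items():
    print(n,f['fovy'],f['cx'],f['cy'],f['k1'],f['tvec'])
im=fs['top']; save(im,'top.png',None,1.5); save(fs['scene'],'scene.png',None,1.5)
E
```

```text
pics
{'t': 0.0, 'q': array([ 1.50613109e+00,  3.59404676e-01,  1.10790740e-02, -3.61086467e-04,
       -1.22410045e+00, -2.88075842e-01]), 'qd': array([-4.42948620e-04,  4.76991097e-04, -1.56603138e-03, -3.06175141e-04,
       -8.42051250e-05, -1.93352758e-03]), 'joint_efforts': array([ 2.96361559e-04, -5.82723570e+01,  2.93050611e+01,  6.99729413e+00,
        7.00452380e-03, -1.61287462e-04]), 'eef_pos': array([0.23314075, 0.63326018, 0.40371776]), 'ee_rot': array([-3.14145505e+00, -1.65901579e-03, -1.92366049e+00]), 'force': array([0.63570148, 0.41400286, 0.21933018]), 'moment': array([ 0.03041337, -0.02120404,  0.0096041 ]), 'width': 0.08772459980797184} 0.1593
top 57.16613115148814 248.26358430293848 189.8388002804881 -0.033857655434475144 [0.11659432 0.53817932 1.10838564]
scene 57.09199431464068 252.23144718347407 197.21245079506357 -0.03708735333565872 [ 0.33527264 -0.15531914  1.60069496]
```

View pics/top.png

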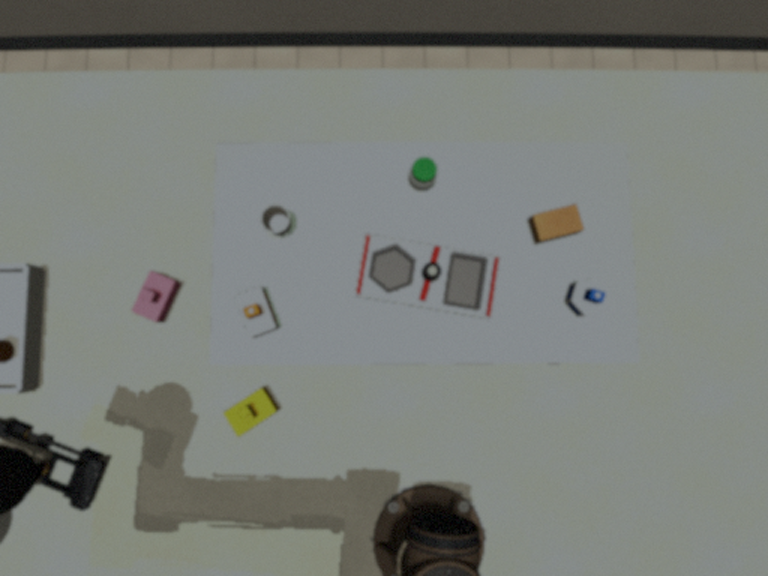

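View pics/scene.png

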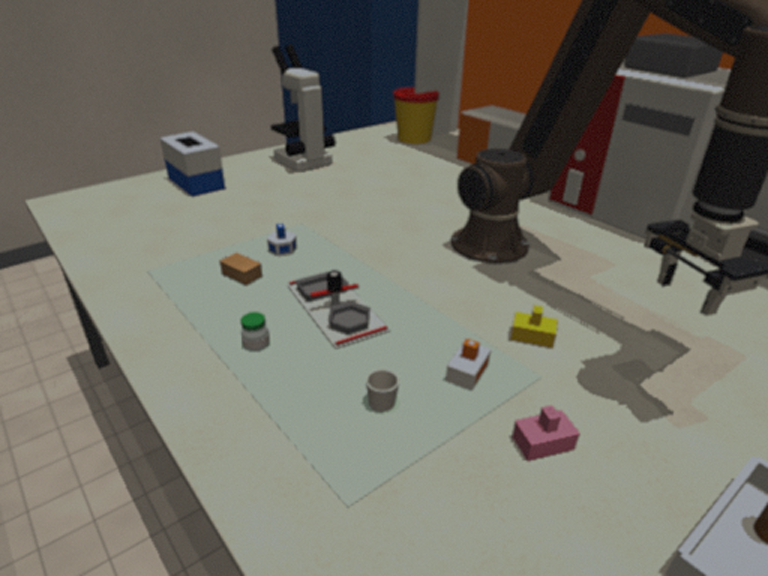

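The top view (1.5x) shows:
- **Rect pack:** white with an orange fin at (252,311). Its look-alikes are pink at (155,296) and yellow at (252,411), so I choose the white and orange one.
- **Hex pack:** blue fin at (595,296), the only one.
- **Carrier:** hex pocket at (392,268), rect pocket at (465,281), collar at (431,271).

Next I'll measure these from the depth data and check the choice in a close crop.

Run:
```python
from h import *
import pickle
fs=pickle.load(open('f0.pkl','rb')); f=fs['top']; W=cloud(f); im=f['img'].astype(int)
save(f,'crop.png',(130,165,440,250),2.5)
def reg(name,cx,cy,r,z0,z1,col=None):
    m=np.zeros(W.shape[:2],bool); m[cy-r:cy+r,cx-r:cx+r]=1
    m&=(W[...,2]>z0)&(W[...,2]<z1)
    if col is not None: m&=col(im)
    P=W[m]
    if len(P)<5: print(name,len(P)); return
    c,s,a=cv2.minAreaRect((P[:,:2]*1000).astype(np.float32))
    print(name,len(P),P.mean(0).round(4),'rect',np.round(c,1),np.round(s,1),round(a,1))
print('table',np.nanmedian(W[150:160,200:210,2]))
for n,x,y in(('rect',168,207),('hex',393,197),('pink',104,197),('yellow',167,274)):
    reg(n+' body',x,y,30,.034,.052); reg(n+' fin',x,y,30,.065,.09)
orange=lambda i:(i[...,0]>i[...,2]+40)
blue=lambda i:(i[...,2]>i[...,0]+40)
reg('ofin',168,207,15,.06,.09,orange); reg('bfin',397,197,15,.06,.09,blue)
reg('plate',286,183,60,.003,.04); reg('collar',287,181,12,.07,.2)
red=lambda i:(i[...,0]>i[...,1]+50)
reg('redL',243,177,14,.0,.03,red); reg('redR',328,191,14,.0,.03,red); reg('bar',287,182,22,.03,.07,red)
reg('nestL',262,179,20,.02,.04);reg('nestR',310,187,20,.02,.04)
reg('jar',282,115,20,.05,.09);reg('cup',186,147,20,.04,.09);reg('box',370,149,25,.03,.06)
```

```text
table 0.0009165467007887007
rect body 504 [0.4823 0.3612 0.0437] rect [483.  363.2] [96.6 61.7] 21.5
rect fin 82 [0.4826 0.362  0.079 ] rect [482.9 363.2] [22.6 30.4] 20.0
hex body 391 [ 0.5111 -0.3435  0.0438] rect [ 511.4 -347.2] [74.4 83.5] 11.1
hex fin 87 [ 0.5114 -0.3466  0.0783] rect [ 511.7 -348.1] [30.7 22.3] 69.9
pink body 485 [0.5149 0.5778 0.0438] rect [516.5 579.8] [62.3 96.8] 67.6
pink fin 83 [0.5158 0.578  0.0788] rect [516.5 580. ] [32.3 21.5] 68.2
yellow body 526 [0.2744 0.3696 0.0439] rect [274.  371.4] [60.4 98.1] 33.4
yellow fin 84 [0.2745 0.3703 0.079 ] rect [273.6 371.7] [29.1 23.8] 33.4
ofin 53 [0.4807 0.361  0.0789] rect [481.2 362.1] [19.8 28.8] 24.3
bfin 62 [ 0.5104 -0.3454  0.0781] rect [ 510.9 -347. ] [26.8 20.4] 74.1
plate 5802 [ 0.562  -0.0072  0.01  ] rect [569. -11.] [401.1 397.7] 89.7
collar 124 [ 0.561  -0.0042  0.0966] rect [562.   -4.2] [32.9 37.2] 89.6
redL 39 [0.5844 0.1362 0.0141] rect [584.2 136.5] [ 4.6 90.3] 79.6
redR 41 [ 0.5383 -0.1459  0.0143] rect [ 537.3 -145.7] [ 5.  89.8] 79.9
bar 70 [ 0.5568 -0.0035  0.055 ] rect [561.1  -4.8] [  9.9 114.4] 73.5
nestL 266 [0.5787 0.0721 0.0303] rect [576.4  72.7] [ 95.  105.5] 80.4
nestR 324 [ 0.5509 -0.0883  0.0304] rect [548.6 -84.6] [ 82.5 117.3] 79.8
jar 213 [0.7808 0.0046 0.0687] rect [781.6   3.4] [47.7 49.2] 47.1
cup 137 [0.6824 0.3233 0.0545] rect [679.1 320.6] [59.6 61. ] 0.1
box 579 [ 0.6711 -0.2837  0.0444] rect [ 671.2 -285.7] [ 60.2 102.2] 14.5
```

View pics/crop.png

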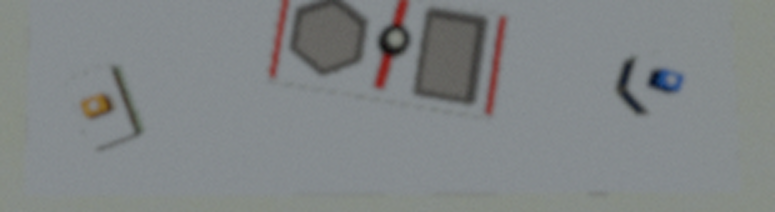

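The crop confirms the white pack with the orange fin at crop (95,105), and the blue hex fin at (666,80). The body depths also fit: 96.6x61.7 mm for the rect pack and 74x83 mm for the hex. I'll write a move calculator and head to above the rect pack.

```bash
cat > to.py <<'E'
import sys; from h import *
from scipy.spatial.transform import Rotation as Ro
# grasp-point target x y z (mm) yaw(deg)
x,y,z,yw=map(float,sys.argv[1:5]); s=get_state()
R=Ro.from_euler('xyz',s['ee_rot']); d=np.array([x,y,z+159.3])-s['eef_pos']*1000
T=Ro.from_euler('xyz',[180,0,yw],degrees=True)
g=(s['eef_pos']+R.as_matrix()[:,2]*.1593)*1000
print('t',s['t'],'grasp',g.round(1),'rpy',np.degrees(s['ee_rot']).round(1),'w',round(s['width'],4),'F',np.round(s['force'],1))
print('shift',R.inv().apply(d).round(1),'turn',np.degrees((R.inv()*T).as_rotvec()).round(1))
E
python3 to.py 483 363 180 -159.5
```

```text
t 0.1 grasp [233.1 633.  244.6] rpy [-1.800e+02 -1.000e-01 -1.102e+02] w 0.0877 F [-0.4  1.1 -0.1]
shift [ 167.2 -327.8   64.9] turn [-0.  -0.1 49.3]
```

Request:
{"api": "drive_tool", "payload": {
  "moves": [
    [28, -55, 11, 0, 0, 8, -1],
    [56, -109, 22, 0, 0, 16, -1],
    [84, -164, 32, 0, 0, 25, -1],
    [111, -218, 43, 0, 0, 33, -1],
    [139, -273, 54, 0, 0, 41, -1],
    [167, -328, 65, 0, 0, 49.3, -1],
    [167, -328, 65, 0, 0, 49.3, -1],
    [167, -328, 65, 0, 0, 49.3, -1],
    [167, -328, 65, 0, 0, 49.3, -1]
  ]
}}

```text
t: 1.23
eef_pos: [0.4827, 0.3643, 0.3399]
ee_rot: [3.141, 0.0, -2.782]
force: [-0.8, -0.3, 0.9]
width: 0.0877
```

```bash
cat > look.py <<'E'
import sys; from h import *
# fins seen by wrist (or other) cam : look.py cam colour x y zmin zmax [png]
def meas(f,col,x,y,r,z0,z1):
    W=cloud(f); i=f['img'].astype(int)
    m=(W[...,2]>z0)&(W[...,2]<z1)&(np.hypot(W[...,0]-x,W[...,1]-y)<r)
    if col=='o': m&=i[...,0]>i[...,2]+40
    if col=='b': m&=i[...,2]>i[...,0]+40
    P=W[m]
    if len(P)<9: print(len(P)); return
    c,s,a=cv2.minAreaRect((P[:,:2]*1000).astype(np.float32))
    print(col,len(P),(P.mean(0)*1000).round(1),'rect',np.round(c,1),np.round(s,1),round(a,1))
E
python3 - <<'E'
from look import *
f=grab_frame('wrist'); save(f,'w1.png')
import pickle; pickle.dump(f,open('w1.pkl','wb'))
meas(f,'-',.483,.363,.08,.065,.09); meas(f,'-',.483,.363,.08,.034,.052)
E
python3 to.py 483 363 66 -159.5
```

```text
- 773 [485.1 362.3  78.6] rect [484.5 364.1] [21.1 30.4] 20.3
- 4095 [485.7 360.3  43.2] rect [484.4 363.9] [96.  60.3] 21.2
t 1.275 grasp [482.7 364.5 180.6] rpy [ 180.     0.  -159.4] w 0.0877 F [ 0.4 -0.2 -0.3]
shift [  0.2  -1.5 114.6] turn [0.  0.  0.1]
```

View pics/w1.png

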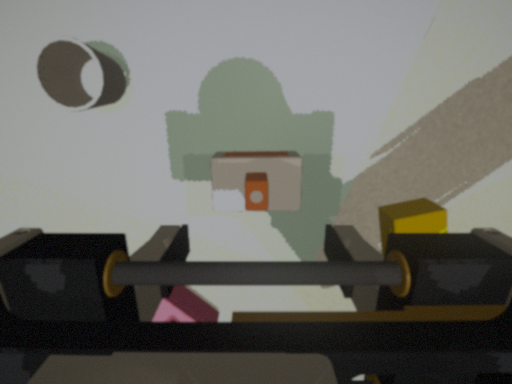

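The wrist view shows the orange fin at (256,192), between the fingers and aligned, on the white body. I'll descend and grip.

Request:
{"api": "drive_tool", "payload": {
  "moves": [
    [-1, -1, 40, 0, 0, 0, -1],
    [-1.3, -1, 75, 0, 0, 0, -1],
    [-1.3, -1, 100, 0, 0, 0, -1],
    [-1.3, -1, 114.5, 0, 0, 0, -1],
    [-1.3, -1, 114.5, 0, 0, 0, -1],
    [-1.3, -1, 114.5, 0, 0, 0, 1],
    [-1.3, -1, 114.5, 0, 0, 0, 1],
    [-1.3, -1, 114.5, 0, 0, 0, 1],
    [-1.3, -1, 114.5, 0, 0, 0, 1],
    [-1.3, -1, 114.5, 0, 0, 0, 1]
  ],
  "grip_force": 30
}}

```text
t: 2.52
eef_pos: [0.4849, 0.3628, 0.2253]
ee_rot: [3.142, 0.0, -2.784]
force: [-0.1, 0.1, -0.3]
width: 0.0433
```

```bash
python3 to.py 548 -83.5 210 170.5
```

```text
t 2.525 grasp [484.9 362.8  66. ] rpy [ 180.     0.  -159.5] w 0.0433 F [-0.1  0.1 -0.3]
shift [  97.  -440.2 -144.1] turn [ 0.  0. 30.]
```

Width is still closing, so I'll wait, then lift.

Request:
{"api": "drive_tool", "payload": {
  "moves": [
    [0, 0, 0, 0, 0, 0, 1],
    [0, 0, 0, 0, 0, 0, 1],
    [0, 0, 0, 0, 0, 0, 1],
    [0, 0, 0, 0, 0, 0, 1],
    [0, 0, -20, 0, 0, 0, 1],
    [0, 0, -55, 0, 0, 0, 1],
    [0, 0, -90, 0, 0, 0, 1],
    [0, 0, -130, 0, 0, 0, 1],
    [0, 0, -144, 0, 0, 0, 1]
  ]
}}

```text
t: 3.65
eef_pos: [0.4851, 0.3631, 0.3714]
ee_rot: [3.14, 0.003, -2.784]
force: [0.4, -0.3, -2.9]
width: 0.022
```

```bash
python3 to.py 548 -83.5 210 170.5
```

```text
t 3.65 grasp [485.5 363.6 212.1] rpy [ 179.9    0.2 -159.5] w 0.022 F [ 0.4 -0.3 -2.9]
shift [  97.5 -440.4    1. ] turn [ 0.1  0.1 30. ]
```

Request:
{"api": "drive_tool", "payload": {
  "moves": [
    [5, -20, 0, 0, 0, 1, 1],
    [14, -62, 0, 0, 0, 4, 1],
    [24, -110, 0, 0, 0, 8, 1],
    [36, -162, 0, 0, 0, 12, 1],
    [48, -217, 0, 0, 0, 16, 1],
    [60, -272, 0, 0, 0, 20, 1],
    [72, -324, 0, 0, 0, 23, 1],
    [83, -374, 0, 0, 0, 26, 1],
    [92, -415, 0, 0, 0, 29, 1],
    [97.5, -440, 0, 0, 0, 30, 1],
    [97.5, -440, 0, 0, 0, 30, 1],
    [97.5, -440, 0, 0, 0, 30, 1]
  ]
}}

```text
t: 5.15
eef_pos: [0.5469, -0.0837, 0.3678]
ee_rot: [-3.141, -0.002, 2.975]
force: [-0.1, 0.0, -2.8]
width: 0.0218
```

```bash
python3 - <<'E'
from look import *
f=grab_frame('wrist'); g=grab_frame('top'); save(f,'w2.png')
W=cloud(f); np.save('W2.npy',W); i=f['img']; np.save('i2.npy',i)
i=i.astype(int)
# red strips, hold
red=(i[...,0]>i[...,1]+50)&(i[...,0]>i[...,2]+50)&(W[...,2]<.03)
n,l,st,c=cv2.connectedComponentsWithStats(red.astype(np.uint8))
for k in range(1,n):
    if st[k,4]>40:
        P=W[l==k]; print(c[k].round(),st[k,4],(P.mean(0)*1000).round(1),[np.round(v,1) for v in cv2.minAreaRect((P[:,:2]*1000).astype(np.float32))])
redb=(i[...,0]>i[...,1]+50)&(i[...,0]>i[...,2]+50)&(W[...,2]>.04)&(W[...,2]<.07)
P=W[redb]; print('bar',len(P),[np.round(v,1) for v in cv2.minAreaRect((P[:,:2]*1000).astype(np.float32))])
s=get_state(); x,y=s['eef_pos'][:2]
meas(f,'-',x,y,.07,.175,.205); meas(g,'-',x,y,.07,.175,.205)
E
python3 to.py 548 -83.5 100 170.5
```

```text
[254. 122.] 629 [ 539.3 -145.8   13.3] [array([ 538.9, -145.4]), array([  7.1, 126.7]), np.float64(80.2)]
bar 0 [array([0., 0.]), array([0., 0.]), np.float64(0.0)]
- 6347 [ 544.1 -101.1  187.1] rect [544.8 -98.7] [27.6 96.3] 80.5
- 74 [504.4 -75.5 185.7] rect [504.9 -75.4] [60.9 11.9] 78.9
t 5.25 grasp [547.  -83.  209.2] rpy [-1.800e+02 -1.000e-01  1.705e+02] w 0.022 F [ 0.4 -0.  -2.5]
shift [ -1.   -0.4 109.2] turn [-0.  -0.1  0. ]
```

View pics/w2.png

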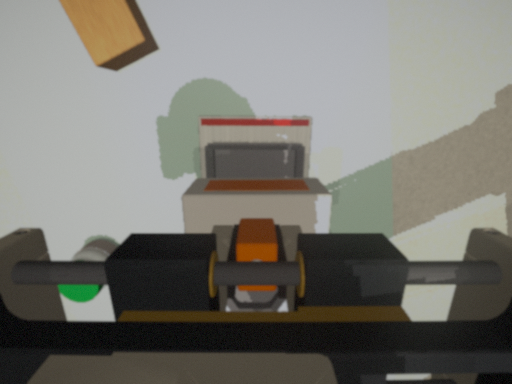

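The wrist view shows the held pack (fin at (257,250)) lined up with the rect pocket at (255,160) and the red strip at (254,122). The angle matches, and x needs about +1.7 mm. Lowering.

Request:
{"api": "drive_tool", "payload": {
  "moves": [
    [-1.7, 0, 35, 0, 0, 0, 1],
    [-1.7, 0, 70, 0, 0, 0, 1],
    [-1.7, 0, 95, 0, 0, 0, 1],
    [-1.7, 0, 108, 0, 0, 0, 1],
    [-1.7, 0, 114, 0, 0, 0, 1],
    [-1.7, 0, 119, 0, 0, 0, 1],
    [-1.7, 0, 123, 0, 0, 0, 1],
    [-1.7, 0, 127, 0, 0, 0, 1],
    [-1.7, 0, 130, 0, 0, 0, 1],
    [-1.7, 0, 130, 0, 0, 0, 1]
  ]
}}

```text
t: 6.5
eef_pos: [0.5492, -0.0838, 0.2389]
ee_rot: [-3.141, -0.0, 2.975]
force: [-0.0, -2.8, -3.2]
width: 0.0219
```

```bash
python3 to.py 548.7 -83.4 78 170.5
```

```text
t 6.5 grasp [549.1 -83.8  79.6] rpy [-180.    -0.   170.5] w 0.0219 F [-0.  -2.8 -3.2]
shift [0.5 0.3 1.6] turn [-0. -0. -0.]
```

Request:
{"api": "drive_tool", "payload": {
  "moves": [
    [0, 0, 1.5, 0, 0, 0, 1],
    [0, 0, 1.5, 0, 0, 0, 1],
    [0, 0, 1.5, 0, 0, 0, -1],
    [0, 0, 1.5, 0, 0, 0, -1],
    [0, 0, 1.5, 0, 0, 0, -1],
    [0, 0, 1.5, 0, 0, 0, -1],
    [0, 0, -30, 0, 0, 0, -1],
    [0, 0, -80, 0, 0, 0, -1],
    [0, 0, -120, 0, 0, 0, -1]
  ]
}}

```text
t: 7.62
eef_pos: [0.5493, -0.0837, 0.3611]
ee_rot: [3.141, 0.001, 2.976]
force: [0.2, -0.0, 0.1]
width: 0.0851
```

```bash
python3 - <<'E'
from look import *
f=grab_frame('wrist')
meas(f,'-',.548,-.083,.07,.082,.1); meas(f,'-',.548,-.083,.08,.05,.065)
E
python3 to.py 511.5 -347.5 180 160
```

```text
- 1037 [553.5 -62.7  91.6] rect [556.7 -56.1] [84.  28.7] 82.6
- 4041 [551.  -81.7  55.5] rect [554.1 -59.3] [106.5  96.2] 80.4
t 7.675 grasp [552.  -83.9 207.4] rpy [179.9   0.5 170.6] w 0.0859 F [ 1.8 -0.1  6.8]
shift [  -4.5 -266.5   27.2] turn [ 0.1  0.5 10.6]
```

The rect pack is seated: its shoulder reads 55.5 mm against 56 expected. On to the hex pack.

Request:
{"api": "drive_tool", "payload": {
  "moves": [
    [-1, -30, 2, 0, 0, 1, -1],
    [-2, -80, 8, 0, 0, 3, -1],
    [-3, -130, 14, 0, 0, 5, -1],
    [-4, -180, 20, 0, 0, 7, -1],
    [-4.5, -230, 25, 0, 0, 9, -1],
    [-4.5, -266, 27, 0, 0, 10.6, -1],
    [-4.5, -266, 27, 0, 0, 10.6, -1],
    [-4.5, -266, 27, 0, 0, 10.6, -1]
  ]
}}

```text
t: 8.68
eef_pos: [0.5096, -0.3467, 0.3319]
ee_rot: [3.141, -0.0, 2.79]
force: [0.9, -0.6, -0.0]
width: 0.0876
```

```bash
python3 - <<'E'
from look import *
f=grab_frame('wrist')
meas(f,'-',.511,-.347,.08,.065,.09); meas(f,'-',.511,-.347,.08,.034,.052)
E
python3 to.py 512.5 -347 66 160
```

```text
- 838 [ 512.1 -350.1   78.6] rect [ 512.9 -348.5] [29.6 22. ] 70.0
- 3437 [ 511.3 -352.1   43.4] rect [ 513.1 -348. ] [74.6 84.2] 69.9
t 8.725 grasp [ 509.8 -346.3  172.8] rpy [180.   -0.  159.9] w 0.0874 F [-0.1  0.5 -0.4]
shift [ -2.8   0.2 106.8] turn [ 0.  -0.  -0.1]
```

Request:
{"api": "drive_tool", "payload": {
  "moves": [
    [-3.4, -0.8, 40, 0, 0, 0, -1],
    [-3.4, -0.8, 75, 0, 0, 0, -1],
    [-3.4, -0.8, 97, 0, 0, 0, -1],
    [-3.4, -0.8, 107, 0, 0, 0, -1],
    [-3.4, -0.8, 107, 0, 0, 0, 0.2],
    [-3.4, -0.8, 107, 0, 0, 0, 1],
    [-3.4, -0.8, 107, 0, 0, 0, 1],
    [-3.4, -0.8, 107, 0, 0, 0, 1],
    [-3.4, -0.8, 107, 0, 0, 0, 1],
    [-3.4, -0.8, 107, 0, 0, 0, 1],
    [-3.4, -0.8, 107, 0, 0, 0, 1],
    [-3.4, -0.8, 107, 0, 0, 0, 1]
  ]
}}

```text
t: 10.22
eef_pos: [0.5126, -0.3487, 0.2251]
ee_rot: [-3.142, -0.0, 2.79]
force: [-1.4, -0.0, -0.2]
width: 0.0221
```

Request:
{"api": "drive_tool", "payload": {
  "moves": [
    [0, 0, 0, 0, 0, 0, 1],
    [0, 0, 0, 0, 0, 0, 1],
    [0, 0, -20, 0, 0, 0, 1],
    [0, 0, -55, 0, 0, 0, 1],
    [0, 0, -95, 0, 0, 0, 1],
    [0, 0, -140, 0, 0, 0, 1],
    [0, 0, -160, 0, 0, 0, 1],
    [0, 0, -160, 0, 0, 0, 1]
  ]
}}

```text
t: 11.22
eef_pos: [0.5128, -0.3487, 0.3865]
ee_rot: [3.141, 0.003, 2.79]
force: [1.0, -0.2, -3.6]
width: 0.0221
```

```bash
python3 to.py 575.5 74.4 220 170.4
```

```text
t 11.225 grasp [ 513.3 -348.8  227.2] rpy [180.    0.2 159.9] w 0.0221 F [ 1.  -0.2 -3.6]
shift [ 86.7 418.9   7.1] turn [  0.    0.2 -10.5]
```

Request:
{"api": "drive_tool", "payload": {
  "moves": [
    [4, 18, 0, 0, 0, -1, 1],
    [12, 58, 1, 0, 0, -2, 1],
    [22, 106, 2, 0, 0, -3, 1],
    [32, 156, 3, 0, 0, -4, 1],
    [43, 208, 4, 0, 0, -5, 1],
    [54, 260, 5, 0, 0, -6.5, 1],
    [64, 310, 6, 0, 0, -8, 1],
    [74, 357, 7, 0, 0, -9, 1],
    [82, 396, 7, 0, 0, -10, 1],
    [86.7, 419, 7, 0, 0, -10.5, 1],
    [86.7, 419, 7, 0, 0, -10.5, 1],
    [86.7, 419, 7, 0, 0, -10.5, 1]
  ]
}}

```text
t: 12.72
eef_pos: [0.5749, 0.0743, 0.3774]
ee_rot: [-3.141, -0.001, 2.974]
force: [-0.7, 0.3, -2.5]
width: 0.0222
```

```bash
python3 - <<'E'
from look import *
f=grab_frame('wrist'); g=grab_frame('top'); save(f,'w3.png')
s=get_state(); x,y=s['eef_pos'][:2]
meas(f,'-',x,y,.07,.185,.215); 
for n,F in(('w',f),('t',g)):
    W=cloud(F); i=F['img'].astype(int)
    red=(i[...,0]>i[...,1]+50)&(i[...,0]>i[...,2]+50)&(W[...,2]<.03)
    k,l,st,c=cv2.connectedComponentsWithStats(red.astype(np.uint8))
    for j in range(1,k):
        if st[j,4]>20:
            P=W[l==j]; print(n,c[j].round(),st[j,4],(P.mean(0)*1000).round(1),[np.round(v,1) for v in cv2.minAreaRect((P[:,:2]*1000).astype(np.float32))])
    meas(F,'-',.562,-.0045,.022,.085,.11)
    m=(W[...,2]>.048)&(W[...,2]<.062)&(np.hypot(W[...,0]-.562,W[...,1]+.0045)<.065)&(i[...,0]>i[...,1]+40); P=W[m]
    if len(P)>9: print('bar',len(P),[np.round(v,1) for v in cv2.minAreaRect((P[:,:2]*1000).astype(np.float32))])
E
python3 to.py 575.5 74.4 79 170.4
```

```text
- 5252 [571.9  54.3 197.3] rect [571.9  55. ] [35.5 82.4] 80.3
- 1258 [563.1  -5.1  97.1] rect [563.3  -4.7] [37.1 37. ] 59.7
bar 903 [array([563.1,  -4.8]), array([ 13.5, 118.7]), np.float64(72.5)]
t [328. 191.] 66 [ 536.6 -145.7   14.1] [array([ 536.1, -145.8]), array([  6.7, 120.7]), np.float64(80.2)]
- 117 [561.6  -4.4  97.4] rect [562.   -4.1] [32.8 36.2] 89.3
bar 85 [array([560.3,  -5.2]), array([ 12. , 114.4]), np.float64(72.2)]
t 12.825 grasp [574.9  73.7 218.5] rpy [-180.    -0.   170.3] w 0.0216 F [-0.2 -0.1 -2.5]
shift [ -0.4   0.8 139.5] turn [-0.  -0.  -0.1]
```

View pics/w3.png

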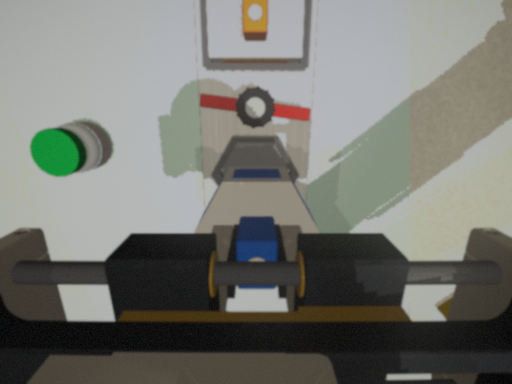

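The wrist view shows the held hex pack (fin (257,245)) over the hex pocket at (257,165), and the collar at (255,106). The bar is 8° off the carrier's x. The rect pack sits in its pocket at (255,30). Lowering.

Request:
{"api": "drive_tool", "payload": {
  "moves": [
    [-1.2, 0.6, 35, 0, 0, 0, 1],
    [-1.2, 0.6, 75, 0, 0, 0, 1],
    [-1.2, 0.6, 102, 0, 0, 0, 1],
    [-1.2, 0.6, 116, 0, 0, 0, 1],
    [-1.2, 0.6, 122, 0, 0, 0, 1],
    [-1.2, 0.6, 127, 0, 0, 0, 1],
    [-1.2, 0.6, 131, 0, 0, 0, 1],
    [-1.2, 0.6, 135, 0, 0, 0, 1],
    [-1.2, 0.6, 138, 0, 0, 0, 1],
    [-1.2, 0.6, 140, 0, 0, 0, 1],
    [-1.2, 0.6, 140, 0, 0, 0, 1]
  ]
}}

```text
t: 14.2
eef_pos: [0.5766, 0.075, 0.238]
ee_rot: [-3.141, -0.0, 2.974]
force: [-0.1, 0.7, -2.5]
width: 0.0218
```

```bash
python3 to.py 576.2 74.1 78 170.3
```

```text
t 14.2 grasp [576.5  74.9  78.7] rpy [-180.    -0.   170.4] w 0.0218 F [-0.1  0.7 -2.5]
shift [ 0.2 -0.9  0.7] turn [-0.  -0.   0.1]
```

Down at the expected height with no contact force, so I'll release and retreat.

Request:
{"api": "drive_tool", "payload": {
  "moves": [
    [0, 0, 1, 0, 0, 0, 1],
    [0, 0, 1, 0, 0, 0, 1],
    [0, 0, 1, 0, 0, 0, -1],
    [0, 0, 1, 0, 0, 0, -1],
    [0, 0, 1, 0, 0, 0, -1],
    [0, 0, 1, 0, 0, 0, -1],
    [0, 0, -25, 0, 0, 0, -1],
    [0, 0, -70, 0, 0, 0, -1],
    [0, 0, -100, 0, 0, 0, -1],
    [0, 0, -100, 0, 0, 0, -1]
  ]
}}

```text
t: 15.45
eef_pos: [0.5773, 0.0752, 0.3411]
ee_rot: [3.139, 0.005, 2.974]
force: [-0.4, -0.2, -1.4]
width: 0.087
```

```bash
python3 - <<'E'
from look import *
f=grab_frame('wrist')
meas(f,'-',.576,.074,.03,.082,.1); meas(f,'-',.576,.074,.04,.05,.065)
E
for y in 125 215; do python3 to.py 563 -4.6 150 $y; done
```

```text
- 805 [577.2  73.7  91.1] rect [577.5  75.1] [30.1 21.1] 80.6
- 3351 [576.1  70.9  55.5] rect [576.   73.8] [79.7 74.2] 50.2
t 15.5 grasp [577.   75.2 180. ] rpy [1.799e+02 1.000e-01 1.704e+02] w 0.0874 F [ 0.3 -0.4 -0.5]
shift [  0.3 -80.8  29.9] turn [ 0.1  0.1 45.4]
t 15.5 grasp [577.   75.2 180. ] rpy [1.799e+02 1.000e-01 1.704e+02] w 0.0874 F [ 0.3 -0.4 -0.5]
shift [  0.3 -80.8  29.9] turn [  0.    0.1 -44.6]
```

The hex pack is seated too, with its shoulder at 55.5 mm. I'll approach the collar with jaws at 45° in the carrier and later turn the bar 82° clockwise, to -90°.

Request:
{"api": "drive_tool", "payload": {
  "moves": [
    [0, -20, 5, 0, 0, -9, -1],
    [0, -40, 12, 0, 0, -18, -1],
    [0, -60, 20, 0, 0, -27, -1],
    [0.3, -80.8, 30, 0, 0, -36, -1],
    [0.3, -80.8, 30, 0, 0, -44.6, -1],
    [0.3, -80.8, 30, 0, 0, -44.6, -0.4],
    [0.3, -80.8, 30, 0, 0, -44.6, -0.4],
    [0.3, -80.8, 30, 0, 0, -44.6, -0.4]
  ]
}}

```text
t: 16.5
eef_pos: [0.5628, -0.0044, 0.308]
ee_rot: [3.142, -0.0, -2.532]
force: [-1.3, -0.2, 0.0]
width: 0.0641
```

```bash
python3 - <<'E'
from look import *
f=grab_frame('wrist')
meas(f,'-',.563,-.0045,.022,.085,.11)
E
python3 to.py 563 -4.6 79 215
```

```text
- 1784 [564.9  -6.8  96.5] rect [563.8  -5.5] [37.5 36.2] 29.1
t 16.55 grasp [562.8  -4.4 148.8] rpy [ 180.    -0.  -145.1] w 0.0629 F [0.1 0.5 1. ]
shift [-0.1 -0.2 69.8] turn [ 0.  -0.  -0.1]
```

Request:
{"api": "drive_tool", "payload": {
  "moves": [
    [-0.3, -0.6, 30, 0, 0, 0, -0.4],
    [-0.3, -0.6, 55, 0, 0, 0, -0.4],
    [-0.3, -0.6, 70, 0, 0, 0, -0.4],
    [-0.3, -0.6, 70, 0, 0, 0, -0.4],
    [-0.3, -0.6, 70, 0, 0, 0, 1],
    [-0.3, -0.6, 70, 0, 0, 0, 1],
    [-0.3, -0.6, 70, 0, 0, 0, 1],
    [-0.3, -0.6, 70, 0, 0, 0, 1],
    [-0.3, -0.6, 70, 0, 0, 0, 1],
    [-0.3, -0.6, 70, 0, 0, 0, 1]
  ],
  "grip_force": 45
}}

```text
t: 17.8
eef_pos: [0.563, -0.0054, 0.2388]
ee_rot: [-3.141, -0.001, -2.531]
force: [-3.3, -1.5, 5.4]
width: 0.0355
```

Request:
{"api": "drive_tool", "payload": {
  "moves": [
    [0, 0, -5, 0, 0, 0, 1],
    [0, 0, -10, 0, 0, 0, 1],
    [0, 0, -15, 0, 0, 0, 1],
    [0, 0, -18, 0, 0, 0, 1],
    [0, 0, -18, 0, 0, 0, 1]
  ]
}}

```text
t: 18.42
eef_pos: [0.563, -0.0053, 0.2561]
ee_rot: [3.141, -0.001, -2.531]
force: [-0.3, -4.6, -7.0]
width: 0.0352
```

Force is -7 N at about 17 mm, so the collar has been lifted. I'll turn it 82°.

Request:
{"api": "drive_tool", "payload": {
  "moves": [
    [0, 0, 0, 0, 0, 8, 1],
    [0, 0, 0, 0, 0, 17, 1],
    [0, 0, 0, 0, 0, 26, 1],
    [0, 0, 0, 0, 0, 35, 1],
    [0, 0, 0, 0, 0, 44, 1],
    [0, 0, 0, 0, 0, 53, 1],
    [0, 0, 0, 0, 0, 62, 1],
    [0, 0, 0, 0, 0, 71, 1],
    [0, 0, 0, 0, 0, 78, 1],
    [0, 0, 0, 0, 0, 82, 1],
    [0, 0, 0, 0, 0, 82, 1]
  ]
}}

```text
t: 19.8
eef_pos: [0.5627, -0.0052, 0.2556]
ee_rot: [-3.14, -0.001, 2.321]
force: [-1.7, -4.5, -5.8]
width: 0.0353
```

```bash
cat > bar.py <<'E'
from look import *
f=grab_frame('top'); g=grab_frame('wrist'); 
for n,F in(('w',g),('t',f)):
    W=cloud(F); i=F['img'].astype(int)
    m=(W[...,2]>.045)&(W[...,2]<.095)&(np.hypot(W[...,0]-.563,W[...,1]+.005)<.068)&(i[...,0]>i[...,1]+40)&(i[...,0]>i[...,2]+40)&(i[...,1]<1.25*i[...,2]+10); P=W[m]
    if len(P)>9: print(n,'bar',len(P),np.median(P[:,2]),[np.round(v,1) for v in cv2.minAreaRect((P[:,:2]*1000).astype(np.float32))])
E
python3 bar.py; python3 to.py 563 -5 88 133
```

```text
w bar 1431 0.07095024766575808 [array([553.7, -45. ]), array([50.6, 21.6]), np.float64(85.3)]
t 19.9 grasp [562.4  -5.3  96.3] rpy [-1.799e+02 -1.000e-01  1.331e+02] w 0.0353 F [-1.7 -3.9 -6.4]
shift [-0.1  0.4  8.3] turn [-0.1 -0.1  0.1]
```

Request:
{"api": "drive_tool", "payload": {
  "moves": [
    [0, 0, 3, 0, 0, 0, 1],
    [0, 0, 6, 0, 0, 0, 1],
    [0, 0, 8.5, 0, 0, 0, 1],
    [0, 0, 8.5, 0, 0, 0, 1],
    [0, 0, 8.5, 0, 0, 0, -0.3],
    [0, 0, 8.5, 0, 0, 0, -0.3],
    [0, 0, 8.5, 0, 0, 0, -0.3],
    [0, 0, 8.5, 0, 0, 0, -0.3],
    [0, 0, -20, 0, 0, 0, -0.3],
    [0, 0, -60, 0, 0, 0, -0.3],
    [0, 0, -110, 0, 0, 0, -0.3],
    [0, 0, -150, 0, 0, 0, -0.3]
  ]
}}

```text
t: 21.4
eef_pos: [0.5634, -0.005, 0.4084]
ee_rot: [3.14, 0.001, 2.321]
force: [0.4, 0.7, -0.5]
width: 0.0569
```

Request:
{"api": "drive_tool", "payload": {
  "moves": [
    [0, 0, -10, 0, 0, 0, -0.3],
    [0, 0, -10, 0, 0, 0, -0.3]
  ]
}}

```text
t: 21.65
eef_pos: [0.5633, -0.0049, 0.4164]
ee_rot: [3.14, 0.0, 2.321]
force: [-0.3, -1.1, -0.8]
width: 0.0572
```

```bash
python3 bar.py
python3 - <<'E'
from look import *
f=grab_frame('wrist'); save(f,'w4.png'); s=grab_frame('scene'); save(s,'s4.png',(150,130,320,280),4)
for x,y in((.549,-.083),(.576,.074)):
    meas(f,'-',x,y,.03,.082,.1); meas(f,'-',x,y,.045,.05,.06)
meas(f,'-',.563,-.0045,.022,.085,.12)
g=grab_frame('top')
meas(g,'-',.781,.004,.05,.05,.09);meas(g,'-',.68,.322,.05,.04,.09);meas(g,'-',.671,-.285,.08,.03,.06)
print(get_state()['eef_pos'],get_state()['width'])
E
```

```text
w bar 562 0.06340800388925025 [array([562.7,  -8.2]), array([123.3,  15.2]), np.float64(82.3)]
t bar 12 0.06393575944614104 [array([552.6, -54.8]), array([15.1,  6.6]), np.float64(89.9)]
- 580 [549.4 -81.8  91.2] rect [550.  -81.9] [30.  22.2] 80.9
- 2693 [546.6 -82.9  55.3] rect [550.2 -75.5] [72.8 89.8] 80.3
- 358 [577.3  70.7  90.8] rect [577.3  75. ] [30.2 22.1] 80.9
- 1566 [574.6  69.9  55.5] rect [578.3  73.5] [74.6 80.3] 20.7
- 904 [561.4  -6.3 105. ] rect [562.8  -5.1] [36.3 37. ] 35.6
- 199 [782.1   4.9  69.5] rect [781.6   3.9] [48.2 48.6] 48.1
- 110 [689.4 326.5  54.6] rect [684.2 323.1] [53.9 61.8] 18.2
- 498 [ 669.5 -289.8   44.3] rect [ 671.7 -285.6] [ 60.5 101.1] 14.2
[ 0.56325153 -0.00500393  0.41478064] 0.057267495342113665
```

View pics/w4.png

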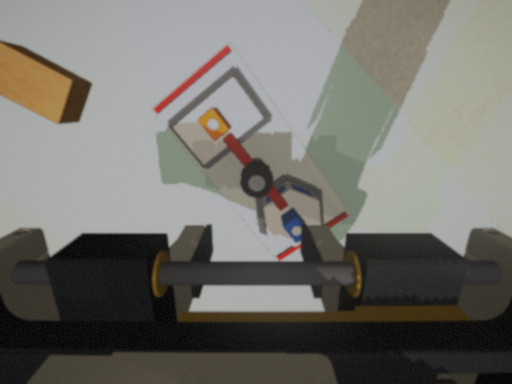

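View pics/s4.png

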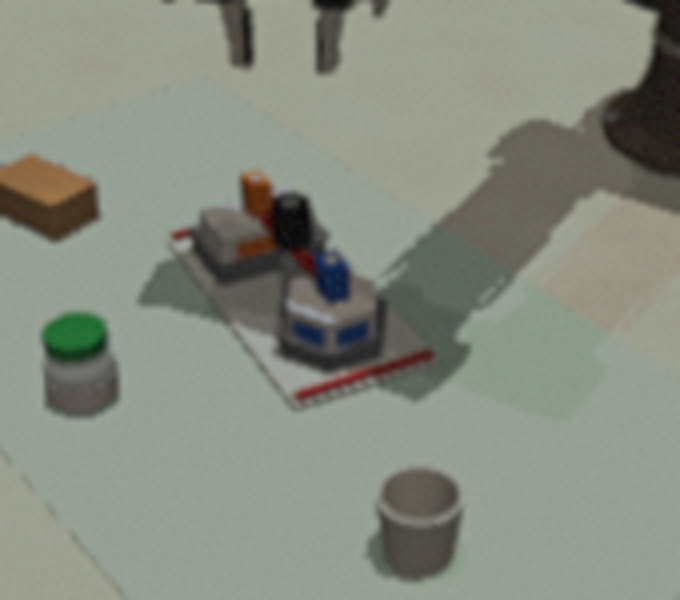

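The wrist view shows the bar running from the orange fin (213,122) through the collar (257,178) to the blue fin (292,222). The scene view agrees, with both packs upright in their pockets and the bystanders still in place.

```bash
python3 -c "
from station import *; print(job_done())"
```

```text
the job is handed in; nothing more can be done
None
```

I seated the rectangular and six-sided packs in their own pockets, lifted and turned the collar, and let the bar down on their shoulders. The job was handed in at about 22 s of the 72 s allowed. Handing in reports no verdict.

Last checks before handing in:
- **Packs:** both shoulders read about 55.4 mm above the bench, against 56 mm expected when seated. Each pack is within about 2 mm of its pocket's centre and upright.
- **Bar:** it lies at 82.3° against the carrier's y axis at about 80.3°, so about 2° from square. Its top, at 63.4 mm, and the collar's top, at 105 mm, put the lift at about 7 to 8.5 mm, within the 6 to 13 mm allowed.
- **Bystanders and arm:** the jar and box read within about 1 mm of where they started. The cup reads about 6 mm off, but it was measured from about 110 depth points at its rim, it was never approached, and the limit is 30 mm. The arm is well clear of everything.
- **Disagreement:** the wrist and top cameras differ by 1 to 2 mm in x, within the stated calibration. The top camera saw too little of the bar at the end (12 pixels) to confirm its angle.

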